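Kit one bathroom lock set into the tray

TASK

Kit one bathroom lock set into the blue tray: lay the latch, the strike plate with its dust box and the round thumbturn each flat in the insert whose pocket is cut to its shape, and press the long spindle down into the pair of spring clips until it is fully home. Leave the square thumbturn and the short spindle, which belong to another set, where they lie.

Things in the scene. Friction and masses are not known exactly. Their poses are not given: they have to be found in the camera images.
- latch: tubular door latch lying flat: steel case 62 mm (x) x 22 mm (y) x 20 mm high, at its +x end a brass face plate 3 mm thick, 56 mm wide along y, 20 mm high, and a bevelled brass bolt sticking out 11 mm beyond the plate. 0.12 kg. Origin: centre of the underside of the case; x along the case towards the bolt; reaching from x = -31 mm (tail) to +45 mm (bolt tip), the face plate from +31 to +34; z up.
- strike: strike plate lying flat, brass 70 mm (x) x 26 mm (y) x 3 mm, with a black dust box on top in the middle, 34 mm (x) x 22 mm (y), its top 23 mm above the bench. 0.06 kg. Same either way round. Origin: centre of the plate's underside; z up.
- turn_round: thumbturn with a ROUND base plate, 52 mm in diameter and 9 mm thick. On it stands an upright blade to grip, 30 mm along x, 9 mm thick along y, from 15 to 33 mm above the bench, on a thin neck. Brushed aluminium, 0.11 kg. Origin: centre of the underside, z up.
- turn_square: look-alike that does not belong: thumbturn with a SQUARE base plate, 50 x 50 mm and 9 mm thick. On it stands an upright blade to grip, 30 mm along x, 9 mm thick along y, from 15 to 33 mm above the bench, on a thin neck. Brushed aluminium, 0.11 kg. Origin: centre of the underside, z up.
- spindle_long: long square spindle: plain steel bar 8 x 8 mm, 96 mm long, lying along its x axis. 0.05 kg. Origin: centre of its underside, z up.
- spindle_short: look-alike that does not belong: the same plain 8 x 8 mm steel bar but only 58 mm long. Origin: centre of its underside, x along the bar, z up.
- insert_tee: 110 mm square dark insert, one of 4 in a fixed blue 236 mm tray (quarter varies, same heading as tray). Origin: centre of its underside, 5 mm above bench; z up. 18 mm thick (tray rim 21); pocket 8 mm deep, floor 10 mm above origin. T pocket for the latch: stem x -48 to 15 mm, 42 wide; head x 15 to 48, 74 wide. Latch origin goes to x = -7, y = 0, x axes the same way (9 mm play).
- insert_oblong: 110 mm square dark insert, one of 4 in a fixed blue 236 mm tray (quarter varies, same heading as tray). Origin: centre of its underside, 5 mm above bench; z up. 18 mm thick (tray rim 21); pocket 8 mm deep, floor 10 mm above origin. Rectangular pocket for the strike plate, 90 mm along x and 46 mm along y, centred.
- insert_round: 110 mm square dark insert, one of 4 in a fixed blue 236 mm tray (quarter varies, same heading as tray). Origin: centre of its underside, 5 mm above bench; z up. 18 mm thick (tray rim 21); pocket 8 mm deep, floor 10 mm above origin. Round pocket for the round thumbturn, 70 mm in diameter, centred.
- insert_clips: 110 mm square dark insert, one of 4 in a fixed blue 236 mm tray (quarter varies, same heading as tray). Origin: centre of its underside, 5 mm above bench; z up. Plate 8 mm thick, with 2 spring clips (10 long) at x = +-32 mm holding the spindle along x at y = 0, underside 22 mm above origin; fingers fit between. Lips 46 mm up, 24 apart, narrow to 5 at 32; pressing down (5 to 15 N) snaps it in.
Things that resemble listed ones, but are neither listed nor needed, are in the scene too. Of the things that look like the latch, take the one that is farthest to the robot's right at the start.

How it is judged (in metres and radians):
At the end, for the whole second after the job is handed in: Latch, strike plate and round thumbturn level on the floor (3.5 mm) of the T, rectangular and round pocket, the spindle in line and down (3.5 mm) in both clips, within 13 mm of the middle (pockets: 16); square thumbturn and short spindle within 40 mm of where they lay; all at rest (x of latch in the frame of insert_tee between -0.02 and 0.006 m and y of latch in the frame of insert_tee between -0.013 and 0.013 m and z of latch in the frame of insert_tee between 0.0065 and 0.0135 m and angle between the z axis of latch and the z axis of insert_tee, either way round below 0.12 rad and angle between the x axis of latch and the x axis of insert_tee, either way round below 0.35 rad and linear speed of each of latch, strike, turn_round, spindle_long, turn_square, spindle_short below 0.02 m/s and horizontal distance between strike and insert_oblong below 0.016 m and z of strike in the frame of insert_oblong between 0.0065 and 0.0135 m and angle between the z axis of strike and the z axis of insert_oblong, either way round below 0.12 rad and angle between the x axis of strike and the x axis of insert_oblong, either way round below 0.4 rad and horizontal distance between turn_round and insert_round below 0.016 m and z of turn_round in the frame of insert_round between 0.0065 and 0.0135 m and angle between the z axis of turn_round and the z axis of insert_round, either way round below 0.12 rad and horizontal distance between spindle_long and insert_clips below 0.013 m and z of spindle_long in the frame of insert_clips between 0.0185 and 0.0255 m and angle between the x axis of spindle_long and the x axis of insert_clips, either way round below 0.1 rad and distance of each of turn_square, spindle_short from where it was at the start of the episode below 0.04 m); the robot touches nothing.
It also fails if it takes over 144 s, if anything falls off the work surface, if the arm or the gripper's body presses on something with over 40 N, if the wrist force passes 120 N, or if a joint passes its speed limit or range.

ROBOT

A 6-joint arm with a two-finger parallel gripper is mounted at the origin on the work surface. World frame = base frame: x ahead of the robot, y to its left, z up, the work surface at z = 0. Lengths are in mm, angles in degrees, forces in N, time in s.
With the tool pointing down it reaches from about 300 to 850 mm from the base axis. Payload 4.2 kg.
Tool frame: the origin (TCP) lies between the finger pads; the fingertips stand 22 mm ahead of it and the grasp point (between the pads) lies 3 mm ahead of it (env.finger_overhang is the distance from the TCP to the fingertips, in mm); z points along the fingers, y is the line along which they close (so a half turn about z gives the same grasp; the last joint's range is limited). The gripper opens to 91 mm and grips with 3 to 60 N. Pads are 32 mm wide; open, the fingers measure 118 mm over their backs; the gripper's body (76 mm by 178 mm) begins 60 mm behind the grasp point.
Start: joints at [-78.323, 18.312, 89.639, -0, 72.044, -1.146], TCP at [127.615, -560.674, 235.976] pointing down, gripper open.
Joint ranges: [-177.97, 177.97], [-48.28, 115.42], [12.27, 149.76], [-77.06, 257.06], [2.81, 150.46], [-146.56, 146.56]. Speed limits (degrees/s): [147.25, 147.25, 180, 180, 180, 180].

INTERFACE

Orientations are given as [roll, pitch, yaw] about the fixed x, y, z axes, in that order (R = Rz(yaw) Ry(pitch) Rx(roll)).
In Python, from workcell import state, cams, ticket, look_for, outline_of, env gives the robot as it stands.
- The arm moves only by the tool servo_tool, never from a script. Its argument "steps" is a list of rows, each a list of 3 entries, a list of its own where there are three numbers: the closure in counts, from 0 (fully open) to 255 (shut), then the shift along the tool's x, y, z in mm, then the turn, a rotation vector about the tool's x, y, z in rad. A call has exactly 10 rows; each row shifts and turns the commanded pose from where the row before left it, along the tool's axes as they then stand; what a row does not reach is not made up. A row lasts 1/10 s, in which the tool goes at most 50 mm and 8.59 degrees, less where a joint would pass 70% of its speed; a pose out of reach is approached as far as the arm can. A call with a gripper value outside its range is refused whole. The fingers move at their own pace and stop on an object; "squeeze" is the grip in N (left out, the last holds). Time passes only in rows, so rows that do not move let the fingers close, or fill a call up. It gives the time, the measured TCP pose, the force, the opening and the grip force at its end, in the units of the state.
- state(): the state, without advancing time (a new reading comes with each control period).
- cams.grab_frame(name): name is "scene" or "top"; returns a dict with "color" (384x512x3 uint8, red, green, blue), "z_map" (384x512 float32, mm along the optical axis (not along the pixel's ray), 0 where there is no reading), "fovy" (degrees; the focal length in pixels is half the picture's height over the tangent of half this angle, whatever the lens; pixels are square), "cx", "cy" (the principal point, pixels), "eye" and "rotation" of the camera in the world. Camera axes: x right, y up, looking along -z (the intrinsics and any distortion apply to the point x, -y, -z); pixel columns grow to the right and rows downward; lengths in mm; the calibration is good to about 2 mm. A picture is of the moment at which its call begins.
- ticket.job_done(): hands the job in; it is judged then, once.
Trained networks look in a picture, given as the dict that the camera call returned (one of the last four; its "shot" number tells which), for a name from the list of things; names that differ only in an ending like _2 or _b are one class to them, and where a whole thing is asked for, a point or a joint stands for the part that bears it (a point fixed in the world has none). Each returns a list of dicts, best first, with "confidence" (0 to 1); they miss things now and then, are a little off and sometimes report something else, mostly with a low value. They report only what shows in the picture. A call takes as long as a camera call. They do not tell look-alikes from the thing itself.
- look_for(picture, thing): "at" ([column, row] in pixels, amid what is visible of it).
- outline_of(picture, thing): "pixels" (384x512 bool, what is visible of it) and "at" ([column, row] in pixels, amid what is visible of it).
The state is a dict: "time_s": time; "qpos": joint angles; "qvel": joint speeds; "effort": joint torques, N m; "ee_pos": TCP position; "ee_rot": TCP orientation; "force": force on the tool from outside, world axes, zero at the start; "torque": the same for the moment, N m; "gripper_width": finger opening in mm; "gripper_force": force on a finger pad.
Only numpy, scipy, OpenCV 4.12 (cv2) and the standard library are available. Lean on these libraries where they do the work, as an engineer would, in place of code of your own. Each camera call takes 0.05 s, during which the arm holds its last target. There are 200 camera calls.

## Working session

There is one attempt and no reset: what is moved stays moved. The work goes in short steps, Python scripts to look and compute and a tool call to move; the robot and the scene stay as the last step left them, time stands still between calls to the robot, and variables do not carry over. Pictures are saved under pics/ and viewed, at most 14 in all, crops included, and the job is handed in when it is done.

Besides the shell and the picture viewer there is one more tool, called after "Call:" as name(argument=value, ...), one argument or row to a line, values as JSON. servo_tool: Moves the arm, as the interface text tells. Its arguments: {"type":"object","properties":{"steps":{"type":"array","items":{"type":"array"}},"squeeze":{"type":"number"}},"required":["steps"]}

```bash
mkdir -p pics; ls; cat > h.py <<'E'
import numpy as np, cv2
from workcell import state, cams, ticket, look_for, outline_of, env
def cloud(p):
    d=p["z_map"].astype(float); h,w=d.shape
    f=h/2/np.tan(np.radians(p["fovy"])/2)
    u,v=np.meshgrid(np.arange(w),np.arange(h))
    c=np.stack([(u-p["cx"])/f*d,-(v-p["cy"])/f*d,-d],-1)
    W=c@np.array(p["rotation"]).T+np.array(p["eye"])
    W[d==0]=np.nan
    return W
def save(p,n,box=None,s=1):
    im=p["color"][...,::-1]
    if box: im=im[box[1]:box[3],box[0]:box[2]]
    cv2.imwrite("pics/"+n,cv2.resize(im,None,fx=s,fy=s,interpolation=cv2.INTER_CUBIC))
E
python3 - <<'E'
from h import *
print(state())
for n in("top","scene"):
    p=cams.grab_frame(n); save(p,n+"0.png",s=1.5)
    print(n,{k:v for k,v in p.items() if k not in("color","z_map")})
    W=cloud(p); np.save(n+"0.npy",W)
    for t in "latch strike turn_round turn_square spindle_long spindle_short insert_tee insert_oblong insert_round insert_clips".split():
        for o in outline_of(p,t):
            if o["confidence"]<.3: continue
            q=W[o["pixels"]]; print(t,round(o["confidence"],2),np.round(o["at"]),np.round(np.nanmedian(q,0)), np.round(np.nanmax(q[:,2])))
E
```

```text
pics
{'time_s': 0.0, 'qpos': array([-7.83226403e+01,  1.83505523e+01,  8.97078191e+01, -5.52253088e-04,
        7.20414958e+01, -1.14470632e+00]), 'qvel': array([ 0.00920579, -0.02776315,  0.078088  ,  0.03254295, -0.06904278,
       -0.06432162]), 'effort': array([-3.34619370e-03, -4.12455153e+01, -2.31969202e+01,  7.25303614e-02,
        4.59326897e-02, -1.38251989e-04]), 'ee_pos': array([ 127.52138992, -560.20131745,  235.12157074]), 'ee_rot': array([-1.79900142e+02, -1.47015948e-03,  1.28222355e+01]), 'force': array([ 0.97387904, -0.09425165, -0.18925445]), 'torque': array([0.01176977, 0.01347602, 0.00740379]), 'gripper_force': 0.0, 'gripper_width': 91.23498750462726}
top {'fovy': 52.03622031926686, 'cx': 253.70292980970586, 'cy': 187.77951686748517, 'eye': array([433.49679134, -23.50239848, 865.11079021]), 'rotation': array([  3.47078209,   0.72217688, -89.07776531]), 'shot': 1}Traceback (most recent call last):
  File "<stdin>", line 6, in <module>
  File "h.py", line 8, in cloud
    W=c@np.array(p["rotation"]).T+np.array(p["eye"])
      ~~~~~~~~~~~~~~~~~~~~~~~~~~~^~~~~~~~~~~~~~~~~~~
ValueError: operands could not be broadcast together with shapes (384,512) (3,)
```

```bash
sed -i 's/np.array(p\["rotation"\]).T/Rotation.from_euler("xyz",p["rotation"],degrees=True).as_matrix().T/; 1a from scipy.spatial.transform import Rotation' h.py
python3 - <<'E'
from h import *
for n in("top","scene"):
    p=cams.grab_frame(n); save(p,n+"0.png",s=1.5)
    print(n,{k:v for k,v in p.items() if k not in("color","z_map")})
    W=cloud(p); np.save(n+"0.npy",W)
    for t in "latch strike turn_round turn_square spindle_long spindle_short insert_tee insert_oblong insert_round insert_clips".split():
        for o in outline_of(p,t):
            if o["confidence"]<.3: continue
            q=W[o["pixels"]]; print(t,round(o["confidence"],2),np.round(o["at"]),np.round(np.nanmedian(q,0)), np.round(np.nanmax(q[:,2])))
E
```

```text
top {'fovy': 52.03622031926686, 'cx': 253.70292980970586, 'cy': 187.77951686748517, 'eye': array([433.49679134, -23.50239848, 865.11079021]), 'rotation': array([  3.47078209,   0.72217688, -89.07776531]), 'shot': 2}
latch 0.81 [348. 258.] [ 336. -224.   18.] 22.0
latch 0.73 [400. 196.] [ 467. -326.   18.] 22.0
strike 0.78 [344. 133.] [ 604. -209.    5.] 26.0
turn_round 0.79 [283. 209.] [440. -74.   8.] 34.0
turn_square 0.85 [399. 141.] [ 598. -324.    8.] 35.0
spindle_long 0.47 [340. 201.] [ 461. -212.    6.] 11.0
spindle_short 0.69 [277. 143.] [590. -64.   6.] 10.0
insert_tee 0.98 [169. 193.] [464. 174.  20.] 26.0
insert_oblong 0.61 [115. 184.] [483. 285.  20.] 26.0
insert_round 0.73 [130. 137.] [593. 263.  20.] 26.0
insert_clips 0.79 [178. 145.] [574. 152.  11.] 53.0
insert_clips 0.33 [345. 137.] [ 604. -208.    4.] 26.0
scene {'fovy': 52.145975183166335, 'cx': 256.2726104193692, 'cy': 197.79361021183212, 'eye': array([ 791.96817071, -527.28519168,  896.10662536]), 'rotation': array([34.44465315, -0.32486563, 35.11170639]), 'shot': 3}
latch 0.74 [180. 231.] [ 341. -228.   20.] 26.0
latch 0.57 [190. 290.] [ 472. -330.   20.] 26.0
strike 0.69 [269. 283.] [ 609. -214.    9.] 29.0
turn_round 0.51 [243. 214.] [443. -78.  11.] 37.0
turn_square 0.76 [232. 320.] [ 600. -331.   11.] 37.0
spindle_short 0.49 [292. 236.] [587. -68.   8.] 13.0
insert_tee 0.68 [304. 152.] [466. 175.  22.] 30.0
insert_tee 0.35 [218. 252.] [ 465. -215.    9.] 13.0
insert_oblong 0.73 [323. 134.] [484. 287.  23.] 30.0
insert_oblong 0.44 [332. 174.] [574. 151.  15.] 55.0
insert_round 0.78 [355. 152.] [593. 262.  23.] 30.0
insert_clips 0.78 [329. 176.] [574. 152.  15.] 55.0
```

View pics/top0.png

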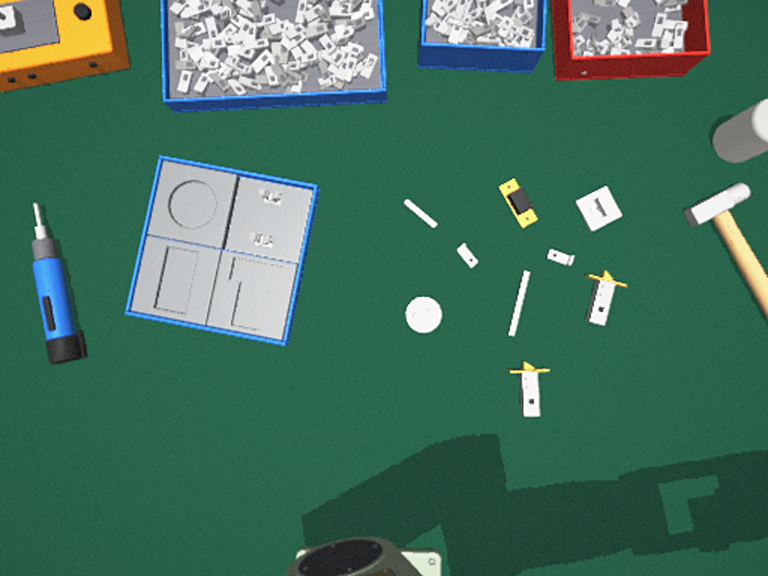

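View pics/scene0.png

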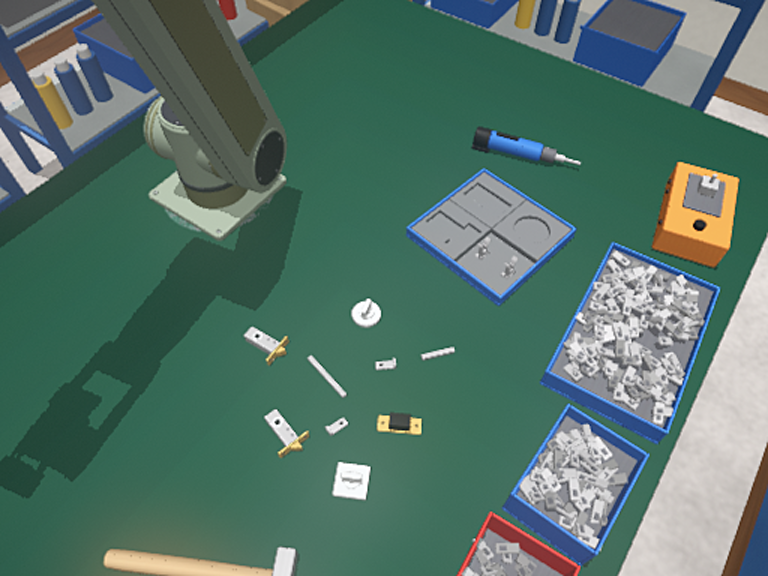

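```bash
python3 - <<'E'
from h import *
p=cams.grab_frame("top"); W=cloud(p); save(p,"tray.png",(80,95,220,235),4)
hsv=cv2.cvtColor(p["color"],cv2.COLOR_RGB2HSV)
def rect(m,zoff=0):
    q=W[m]; q=q[np.isfinite(q[:,0])]
    r=cv2.minAreaRect(q[:,:2].astype(np.float32)); b=cv2.boxPoints(r)
    e=[b[1]-b[0],b[2]-b[1]]; e=max(e,key=np.linalg.norm)
    return np.round(r[0],1),np.round(sorted(r[1]),1),round(np.degrees(np.arctan2(e[1],e[0]))%180,1),len(q),np.round(np.median(q[:,2]),1)
z=W[...,2]
print("bench z",np.nanmedian(z[250:300,150:300]))
x,y=W[...,0],W[...,1]
tr=(z>10)&(x>380)&(x<680)&(y>60)&(y<360)
print("tray",rect(tr))
nb=lambda cx,cy,r=50:(np.hypot(x-cx,y-cy)<r)
sat=hsv[...,1]; green=(hsv[...,0]>55)&(hsv[...,0]<95)&(sat>80)
for n,c in dict(latch=(467,-326),strike=(604,-209),tround=(440,-74),slong=(461,-212),sshort=(590,-64)).items():
    r=60 if n!="slong" else 62
    m=nb(*c,r)&~green
    k,l=cv2.connectedComponents(m.astype(np.uint8)); i=np.nanargmin(np.where(m,np.hypot(x-c[0],y-c[1]),np.nan)); m=l==l.flat[i]
    print(n,rect(m), "hi",rect(m&(z>18)) if (m&(z>18)).sum()>8 else "")
    if n=="latch":
        print(" case",rect(m&(sat<60))," brass",rect(m&(sat>100)))
    if n=="tround": print(" blade",rect(m&(z>20)))
    if n=="strike": print(" box",rect(m&(z>12)))
E
```

```text
bench z -1.835786120814248
tray (array([529.4, 219. ]), array([236.2, 237.3]), np.float32(79.9), 11231, np.float64(19.6))
latch (array([ 470.7, -327.5]), array([62.6, 79.9]), np.float32(149.1), 522, np.float64(17.3)) hi (array([ 468.4, -322.9]), array([51.4, 70.3]), np.float32(150.1), 207, np.float64(19.2))
 case (array([ 459.9, -332.2]), array([32.9, 62.3]), np.float32(165.6), 406, np.float64(17.7))  brass (array([ 499. , -337.7]), array([16.5, 55.1]), np.float32(76.1), 88, np.float64(15.2))
strike (array([ 606.4, -212.4]), array([28.9, 73. ]), np.float32(30.2), 430, np.float64(3.1)) hi (array([ 606.4, -210.9]), array([21.8, 33.8]), np.float32(28.7), 158, np.float64(21.6))
 box (array([ 606.4, -210.8]), array([21.9, 33.9]), np.float32(28.5), 170, np.float64(21.4))
tround (array([440.1, -74.6]), array([52.8, 53.1]), np.float32(90.5), 482, np.float64(7.8)) hi (array([440.1, -73.7]), array([ 8.7, 29.2]), np.float32(103.4), 60, np.float64(30.9))
 blade (array([440.1, -73.7]), array([ 8.7, 29.2]), np.float32(103.4), 60, np.float64(30.9))
slong (array([ 458.4, -213.8]), array([12.8, 98.7]), np.float32(166.2), 232, np.float64(5.6)) hi 
sshort (array([588.4, -68.7]), array([11.3, 59.7]), np.float32(50.7), 135, np.float64(6.0)) hi
```

View pics/tray.png

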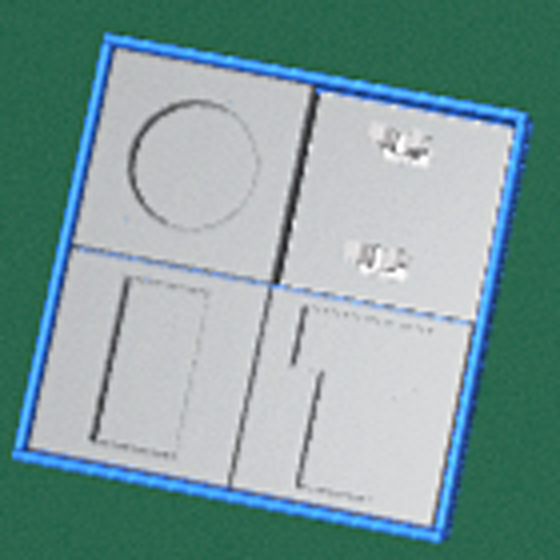

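```bash
cat > m.py <<'E'
from h import *
def rect(q):
    r=cv2.minAreaRect(q[:,:2].astype(np.float32)); b=cv2.boxPoints(r)
    e=max([b[1]-b[0],b[2]-b[1]],key=np.linalg.norm)
    return np.round(r[0],1),np.round(sorted(r[1]),1),"ang",round(float(np.degrees(np.arctan2(e[1],e[0])))%180,1),"n",len(q),"med",np.round(np.median(q,0),1)
if __name__=="__main__":
  for n in("top","scene"):
    p=cams.grab_frame(n); W=cloud(p); x,y=W[...,0],W[...,1]
    hsv=cv2.cvtColor(p["color"],cv2.COLOR_RGB2HSV); S=hsv[...,1]; H=hsv[...,0]
    green=(H>55)&(H<95)&(S>80)
    b=np.nanmedian(W[...,2][green&(x>350)&(x<650)&(y>-400)&(y<50)]); z=W[...,2]-b
    print(n,"bench",round(b,2))
    nb=lambda c,r:np.hypot(x-c[0],y-c[1])<r
    f=lambda m:rect(W[m]) if m.sum()>8 else "none"
    print("latch case",f(nb((469,-328),50)&(z>17.5)&(S<60)),"\n  brass",f(nb((469,-328),62)&(z>17.5)&(S>100)))
    print("strike box",f(nb((606,-211),40)&(z>20)))
    print("blade",f(nb((440,-74),40)&(z>28)),"\n  base",f(nb((440,-74),40)&(z>5)&(z<12)&~green))
    print("slong",f(nb((460,-213),60)&(z>5.5)&(z<11)&~green))
    print("tray",f(nb((530,219),180)&(z>19)&(z<32)))
    bl=(H>98)&(H<120)&(S>120)&nb((530,219),180)&(z>21)
    print("rim",f(bl))
    print("clips",f(nb((574,152),60)&(z>40)), [np.round(np.nanmean(W[nb(c,25)&(z>35)],0),1) for c in((604,146),(542,157))])
E
python3 m.py
```

```text
top bench -1.52
latch case (array([ 461.1, -327.9]), array([22.6, 62.3]), 'ang', 164.2, 'n', 289, 'med', array([ 461.2, -327.6,   18.5])) 
  brass (array([ 497.1, -337.2]), array([11.6, 55.6]), 'ang', 75.2, 'n', 41, 'med', array([ 493.5, -337.1,   17.9]))
strike box (array([ 606.3, -211.1]), array([23.2, 33.7]), 'ang', 29.6, 'n', 161, 'med', array([ 606.2, -211.5,   21.5]))
blade (array([440.1, -73.6]), array([ 8.7, 29.1]), 'ang', 103.4, 'n', 60, 'med', array([439.9, -72.9,  31.1])) 
  base (array([440.1, -73.1]), array([47.9, 50.2]), 'ang', 90.9, 'n', 339, 'med', array([440.3, -72.3,   7.4]))
slong (array([ 458.7, -211.7]), array([ 8.5, 95.6]), 'ang', 166.6, 'n', 164, 'med', array([ 459.6, -212.8,    6.4]))
tray (array([529.2, 218.6]), array([236.4, 236.4]), 'ang', 169.9, 'n', 6248, 'med', array([509.2, 240.5,  21.5]))
rim (array([529.2, 218.6]), array([236.4, 236.4]), 'ang', 169.9, 'n', 1082, 'med', array([529.6, 228.1,  23.7]))
clips (array([574.7, 154.4]), array([27.5, 74. ]), 'ang', 170.4, 'n', 89, 'med', array([549. , 155.9,  47. ])) [array([605.8, 150.1,  44.5]), array([543. ,
[... 432 characters left out ...]
 8.8, 29.8]), 'ang', 106.2, 'n', 37, 'med', array([440.4, -75.7,  33.7])) 
  base (array([439.7, -74.9]), array([48.6, 50.3]), 'ang', 126.2, 'n', 190, 'med', array([443.9, -78.5,  10.3]))
slong (array([ 457.6, -212.6]), array([ 8.5, 94.2]), 'ang', 166.3, 'n', 108, 'med', array([ 457.4, -212.8,    9.3]))
tray (array([528.3, 218.3]), array([237.7, 240. ]), 'ang', 80.0, 'n', 2874, 'med', array([513.6, 235.1,  24.5]))
rim (array([528.3, 218.3]), array([237.7, 240. ]), 'ang', 80.0, 'n', 554, 'med', array([535.1, 218.3,  26.5]))
clips (array([573.5, 153.9]), array([27.1, 73.8]), 'ang', 169.8, 'n', 49, 'med', array([598.9, 156.7,  48.7])) [array([606.1, 150.1,  45.8]), array([542.8, 162.1,  46.5])]
```

```bash
cat > go.py <<'E'
import sys
from h import *
# go.py x y z yaw : remaining shift in present tool axes (then after-turn axes), and turn about tool z
x,y,z,yaw=map(float,sys.argv[1:5]); s=state()
R=Rotation.from_euler("xyz",s["ee_rot"],degrees=True)
d=np.array([x,y,z])-s["ee_pos"]; R2=Rotation.from_euler("xyz",[180,0,yaw],degrees=True)
print("t",round(s["time_s"],1),"pos",np.round(s["ee_pos"],1),np.round(s["ee_rot"],1),"w",round(s["gripper_width"],1),"F",np.round(s["force"],1))
print("world d",np.round(d,1),"| tool d",np.round(R.inv().apply(d),1),"| after-turn",np.round(R2.inv().apply(d),1),"| turn",np.round((R.inv()*R2).as_rotvec(),4),"q6",np.round(s["qpos"][[0,5]],0))
E
```

Call:
servo_tool(
  steps=[
    [115, [38, -15, 0], [0, 0, 0]],
    [115, [38, -15, 0], [0, 0, 0]],
    [115, [38, -15, 0], [0, 0, 0]],
    [115, [38, -15, 0], [0, 0, 0]],
    [115, [38, -15, 0], [0, 0, 0]],
    [115, [38, -15, 0], [0, 0, 0]],
    [115, [38, -15, 0], [0, 0, 0]],
    [115, [38, -15, 0], [0, 0, 0]],
    [115, [38, -16, 0], [0, 0, 0]],
    [115, [34, -16, 0], [0, 0, 0]],
  ],
  squeeze=40,
)

```text
time_s: 2.3
ee_pos: [462.0, -327.8, 236.0]
ee_rot: [180.0, -0.0, 12.8]
force: [-0.2, -1.6, -0.3]
gripper_width: 49.9
gripper_force: 0.0
```

```bash
python3 go.py 461.5 -328 32 -15.5
```

```text
t 2.3 pos [ 462.  -327.8  236. ] [180.   -0.   12.8] w 49.9 F [-0.2 -1.6 -0.3]
world d [-5.00e-01 -2.00e-01 -2.04e+02] | tool d [ -0.7  -0.  204. ] | after-turn [ -0.5   0.3 204. ] | turn [ 3.000e-04 -5.000e-04  4.948e-01] q6 [-37.  41.]
```

Call:
servo_tool(
  steps=[
    [115, [0, 0, 25], [0, 0, 0.12]],
    [115, [0, 0, 25], [0, 0, 0.125]],
    [115, [0, 0, 25], [0, 0, 0.125]],
    [115, [0, 0, 25], [0, 0, 0.125]],
    [115, [0, 0, 30], [0, 0, 0]],
    [115, [0, 0, 30], [0, 0, 0]],
    [115, [0, 0, 24], [0, 0, 0]],
    [115, [0, 0, 14], [0, 0, 0]],
    [115, [0, 0, 6], [0, 0, 0]],
    [115, [0, 0, 0], [0, 0, 0]],
  ],
)

```text
time_s: 3.3
ee_pos: [460.3, -328.9, 31.4]
ee_rot: [-180.0, 0.1, -15.5]
force: [-0.5, -0.1, 0.8]
gripper_width: 50.0
gripper_force: 0.0
```

Call:
servo_tool(
  steps=[
    [255, [0, 0, 0], [0, 0, 0]],
    [255, [0, 0, 0], [0, 0, 0]],
    [255, [0, 0, 0], [0, 0, 0]],
    [255, [0, 0, 0], [0, 0, 0]],
    [255, [0, 0, 0], [0, 0, 0]],
    [255, [0, 0, 0], [0, 0, 0]],
    [255, [0, 0, 0], [0, 0, 0]],
    [255, [0, 0, 0], [0, 0, 0]],
    [255, [0, 0, -5], [0, 0, 0]],
    [255, [0, 0, -15], [0, 0, 0]],
  ],
)

```text
time_s: 4.3
ee_pos: [459.3, -328.1, 50.7]
ee_rot: [-179.9, 0.2, -15.5]
force: [-0.1, 0.4, -0.7]
gripper_width: 21.7
gripper_force: 40.0
```

Call:
servo_tool(
  steps=[
    [255, [0, 0, -35], [0, 0, -0.096]],
    [255, [0, 0, -35], [0, 0, 0]],
    [255, [-5, -30, 0], [0, 0, 0]],
    [255, [-8, -44, 0], [0, 0, 0]],
    [255, [-8, -44, 0], [0, 0, 0]],
    [255, [-8, -44, 0], [0, 0, 0]],
    [255, [-8, -44, 0], [0, 0, 0]],
    [255, [-8, -44, 0], [0, 0, 0]],
    [255, [-8, -44, 0], [0, 0, 0]],
    [255, [-8, -44, 0], [0, 0, 0]],
  ],
)

```text
time_s: 5.3
ee_pos: [458.8, 16.1, 121.9]
ee_rot: [180.0, 0.0, -10.1]
force: [1.1, -0.1, -0.6]
gripper_width: 21.7
gripper_force: 40.0
```

Call:
servo_tool(
  steps=[
    [255, [-8, -44, 0], [0, 0, 0]],
    [255, [-8, -44, 0], [0, 0, 0]],
    [255, [-8, -44, 0], [0, 0, 0]],
    [255, [-4, -24, 0], [0, 0, 0]],
    [255, [0, 0, 0], [0, 0, 0]],
    [255, [0, 0, 0], [0, 0, 0]],
    [255, [0, 0, 0], [0, 0, 0]],
    [255, [0, 0, 0], [0, 0, 0]],
    [255, [0, 0, 0], [0, 0, 0]],
    [255, [0, 0, 0], [0, 0, 0]],
  ],
)

```text
time_s: 6.3
ee_pos: [459.1, 172.3, 122.0]
ee_rot: [180.0, -0.0, -10.1]
force: [-0.5, -0.2, -1.1]
gripper_width: 21.9
gripper_force: 40.0
```

```bash
python3 go.py 457.1 174.3 48 -10; python3 -c "
from h import *
p=cams.grab_frame('top'); save(p,'carry.png',(80,95,240,235),4)"
```

```text
t 6.3 pos [459.1 172.3 122. ] [180.   -0.  -10.1] w 21.9 F [-0.5 -0.2 -1.1]
world d [ -2.   2. -74.] | tool d [-2.3 -1.7 74. ] | after-turn [-2.3 -1.7 74. ] | turn [ 0.0001 -0.0001 -0.0019] q6 [ 19. 119.]
```

View pics/carry.png

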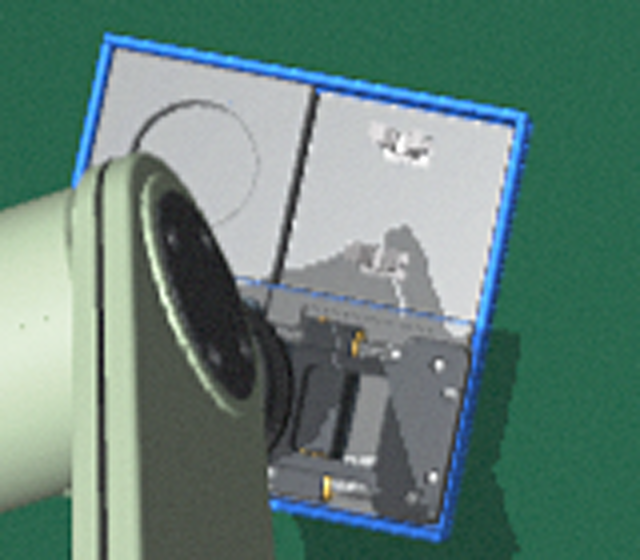

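Call:
servo_tool(
  steps=[
    [255, [-2, -2, 15], [0, 0, 0]],
    [255, [0, 0, 20], [0, 0, 0]],
    [255, [0, 0, 18], [0, 0, 0]],
    [255, [0, 0, 12], [0, 0, 0]],
    [255, [0, 0, 6], [0, 0, 0]],
    [255, [0, 0, 4], [0, 0, 0]],
    [255, [0, 0, 0], [0, 0, 0]],
    [255, [0, 0, 0], [0, 0, 0]],
    [255, [0, 0, 0], [0, 0, 0]],
    [255, [0, 0, 0], [0, 0, 0]],
  ],
)

```text
time_s: 7.35
ee_pos: [457.9, 175.4, 47.6]
ee_rot: [-180.0, -0.1, -10.0]
force: [-0.6, 0.4, 5.4]
gripper_width: 21.6
gripper_force: 40.0
```

Call:
servo_tool(
  steps=[
    [130, [0, 0, 0], [0, 0, 0]],
    [130, [0, 0, 0], [0, 0, 0]],
    [130, [0, 0, 0], [0, 0, 0]],
    [130, [0, 0, 0], [0, 0, 0]],
    [130, [0, 0, 0], [0, 0, 0]],
    [130, [0, 0, -10], [0, 0, 0]],
    [130, [0, 0, -25], [0, 0, 0]],
    [130, [0, 0, -30], [0, 0, 0]],
    [130, [0, 0, -20], [0, 0, 0]],
    [130, [0, 0, 0], [0, 0, 0]],
  ],
)

```text
time_s: 8.35
ee_pos: [459.4, 175.9, 135.2]
ee_rot: [-179.8, -0.4, -10.0]
force: [-0.1, -0.3, -0.5]
gripper_width: 44.5
gripper_force: 0.0
```

Call:
servo_tool(
  steps=[
    [130, [4, 26, 0], [0, 0, 0]],
    [130, [8, 44, 0], [0, 0, 0]],
    [130, [8, 44, 0], [0, 0, 0]],
    [130, [8, 44, 0], [0, 0, 0]],
    [130, [8, 44, 0], [0, 0, 0]],
    [130, [8, 44, 0], [0, 0, 0]],
    [130, [8, 44, 0], [0, 0, 0]],
    [130, [8, 44, 0], [0, 0, 0]],
    [130, [8, 44, 0], [0, 0, 0]],
    [130, [2, 4, 0], [0, 0, 0.061]],
  ],
)

```text
time_s: 9.35
ee_pos: [459.4, -217.4, 131.2]
ee_rot: [179.9, -0.0, -13.9]
force: [0.4, 0.4, -0.1]
gripper_width: 44.7
gripper_force: 0.0
```

```bash
python3 go.py 458.2 -212.3 23.5 -13.5; cat > chk.py <<'E'
from m import *
import sys
# poses in insert frames of what stands above the insert around its centre
C=dict(clips=(574.3,153.6),round=(593.8,263.9),oblong=(483.5,283.4),tee=(464,173.1))
p=cams.grab_frame(sys.argv[1]); W=cloud(p); x,y=W[...,0],W[...,1]
hsv=cv2.cvtColor(p["color"],cv2.COLOR_RGB2HSV); g=(hsv[...,0]>55)&(hsv[...,0]<95)&(hsv[...,1]>80)
z=W[...,2]-np.nanmedian(W[...,2][g&(x>350)&(x<700)&(y>-300)&(y<50)])
a=np.radians(-10)
for n,lo,hi in[a_.split(",") for a_ in sys.argv[2:]]:
    c=C[n]; u=(x-c[0])*np.cos(a)+(y-c[1])*np.sin(a); v=-(x-c[0])*np.sin(a)+(y-c[1])*np.cos(a)
    m=(abs(u)<52)&(abs(v)<52)&(z>float(lo))&(z<float(hi))
    print(n,rect(np.stack([u[m],v[m],z[m]],1)) if m.sum()>8 else m.sum(), np.round(np.percentile(z[m],[5,50,95]),1))
save(p,sys.argv[1]+"_%d.png"%p["shot"],(80,95,220,235) if sys.argv[1]=="top" else (260,105,400,205),4); print(p["shot"])
E
python3 chk.py top tee,31,45; python3 chk.py scene tee,31,45
```

```text
t 9.3 pos [ 459.4 -217.4  131.2] [179.9  -0.  -13.9] w 44.7 F [ 0.4  0.4 -0.1]
world d [  -1.2    5.1 -107.7] | tool d [ -2.4  -4.8 107.7] | after-turn [ -2.4  -4.7 107.7] | turn [ 0.0014 -0.0003 -0.0068] q6 [-27.  77.]
tee (array([0.2, 8.4]), array([50.8, 73.1]), 'ang', 165.9, 'n', 363, 'med', array([-0.6,  1.6, 34.7])) [32.2 34.7 36.9]
8
tee (array([ 1.6, -3.8]), array([53. , 76.1]), 'ang', 11.5, 'n', 165, 'med', array([ 0.6,  0.8, 34.9])) [31.6 34.9 37.6]
9
```

Call:
servo_tool(
  steps=[
    [130, [-2, -5, 20], [0, 0, 0]],
    [130, [0, 0, 30], [0, 0, 0]],
    [130, [0, 0, 28], [0, 0, 0]],
    [130, [0, 0, 18], [0, 0, 0]],
    [130, [0, 0, 8], [0, 0, 0]],
    [130, [0, 0, 4], [0, 0, 0]],
    [130, [0, 0, 0], [0, 0, 0]],
    [255, [0, 0, 0], [0, 0, 0]],
    [255, [0, 0, 0], [0, 0, 0]],
    [255, [0, 0, 0], [0, 0, 0]],
  ],
  squeeze=60,
)

```text
time_s: 10.45
ee_pos: [459.3, -208.0, 24.6]
ee_rot: [180.0, -0.1, -13.5]
force: [0.4, 0.1, 0.6]
gripper_width: 23.5
gripper_force: 0.0
```

Call:
servo_tool(
  steps=[
    [255, [0, 0, 0], [0, 0, 0]],
    [255, [0, 0, 0], [0, 0, 0]],
    [255, [0, 0, 0], [0, 0, 0]],
    [255, [0, 0, 0], [0, 0, 0]],
    [255, [0, 0, 0], [0, 0, 0]],
    [255, [0, 0, 0], [0, 0, 0]],
    [255, [0, 0, 0], [0, 0, 0]],
    [255, [0, 0, -10], [0, 0, 0]],
    [255, [0, 0, -30], [0, 0, 0]],
    [255, [0, 0, -30], [0, 0, 0]],
  ],
)

```text
time_s: 11.45
ee_pos: [458.2, -207.1, 94.3]
ee_rot: [-179.9, 0.2, -13.5]
force: [0.5, -0.2, -0.6]
gripper_width: 7.2
gripper_force: 60.0
```

Call:
servo_tool(
  steps=[
    [255, [0, 0, -35], [0, 0, -0.061]],
    [255, [4, -30, 0], [0, 0, 0]],
    [255, [6, -43, 0], [0, 0, 0]],
    [255, [6, -43, 0], [0, 0, 0]],
    [255, [6, -43, 0], [0, 0, 0]],
    [255, [6, -43, 0], [0, 0, 0]],
    [255, [6, -43, 0], [0, 0, 0]],
    [255, [6, -43, 0], [0, 0, 0]],
    [255, [6, -43, 0], [0, 0, 0]],
    [255, [5, -43, 0], [0, 0, 0]],
  ],
)

```text
time_s: 12.45
ee_pos: [574.2, 153.7, 129.0]
ee_rot: [-180.0, 0.0, -10.0]
force: [1.4, -0.4, 0.5]
gripper_width: 7.1
gripper_force: 60.0
```

Call:
servo_tool(
  steps=[
    [255, [0, 0, 0], [0, 0, 0]],
    [255, [0, 0, 0], [0, 0, 0]],
    [255, [0, 0, 0], [0, 0, 0]],
    [255, [0, 0, 0], [0, 0, 0]],
    [255, [0, 0, 0], [0, 0, 0]],
    [255, [0, 0, 0], [0, 0, 0]],
    [255, [0, 0, 0], [0, 0, 0]],
    [255, [0, 0, 0], [0, 0, 0]],
    [255, [0, 0, 0], [0, 0, 0]],
    [255, [0, 0, 0], [0, 0, 0]],
  ],
)

```text
time_s: 13.45
ee_pos: [574.3, 151.6, 128.9]
ee_rot: [180.0, -0.0, -10.0]
force: [0.8, 0.4, -0.9]
gripper_width: 7.5
gripper_force: 60.0
```

```bash
python3 go.py 574.3 154 82 -10; python3 chk.py scene tee,31,45
```

```text
t 13.4 pos [574.3 151.6 128.9] [180.  -0. -10.] w 7.5 F [ 0.8  0.4 -0.9]
world d [ -0.    2.4 -46.9] | tool d [-0.4 -2.3 46.9] | after-turn [-0.4 -2.3 46.9] | turn [ 0.0001 -0.     -0.0007] q6 [ 14. 114.]
tee (array([ 1.9, -3.5]), array([50. , 74.8]), 'ang', 13.5, 'n', 163, 'med', array([-0.5,  0.1, 35. ])) [31.9 35.  38.1]
10
```

Call:
servo_tool(
  steps=[
    [255, [0, -2, 15], [0, 0, 0]],
    [255, [0, 0, 20], [0, 0, 0]],
    [255, [0, 0, 8], [0, 0, 0]],
    [255, [0, 0, 5], [0, 0, 0]],
    [255, [0, 0, 5], [0, 0, 0]],
    [255, [0, 0, 5], [0, 0, 0]],
    [255, [0, 0, 5], [0, 0, 0]],
    [255, [0, 0, 5], [0, 0, 0]],
    [255, [0, 0, 0], [0, 0, 0]],
    [255, [0, 0, 0], [0, 0, 0]],
  ],
)

```text
time_s: 14.5
ee_pos: [575.1, 153.4, 61.1]
ee_rot: [180.0, -0.1, -10.0]
force: [0.8, -1.6, 0.4]
gripper_width: 7.1
gripper_force: 60.0
```

Call:
servo_tool(
  steps=[
    [255, [0, 0, 3], [0, 0, 0]],
    [255, [0, 0, 3], [0, 0, 0]],
    [255, [0, 0, 2], [0, 0, 0]],
    [255, [0, 0, 1], [0, 0, 0]],
    [255, [0, 0, 1], [0, 0, 0]],
    [255, [0, 0, 0], [0, 0, 0]],
    [255, [0, 0, 0], [0, 0, 0]],
    [255, [0, 0, 0], [0, 0, 0]],
    [255, [0, 0, 0], [0, 0, 0]],
    [255, [0, 0, 0], [0, 0, 0]],
  ],
)

```text
time_s: 15.5
ee_pos: [574.6, 153.6, 51.2]
ee_rot: [180.0, -0.0, -10.0]
force: [-0.4, -1.2, 5.1]
gripper_width: 7.3
gripper_force: 60.0
```

Call:
servo_tool(
  steps=[
    [255, [0, 0, 1], [0, 0, 0]],
    [255, [0, 0, 1], [0, 0, 0]],
    [255, [0, 0, 1], [0, 0, 0]],
    [255, [0, 0, 0], [0, 0, 0]],
    [255, [0, 0, 0], [0, 0, 0]],
    [255, [0, 0, 0], [0, 0, 0]],
    [255, [0, 0, 0], [0, 0, 0]],
    [255, [0, 0, 0], [0, 0, 0]],
    [255, [0, 0, 0], [0, 0, 0]],
    [255, [0, 0, 0], [0, 0, 0]],
  ],
)

```text
time_s: 16.5
ee_pos: [574.7, 153.6, 51.1]
ee_rot: [-180.0, -0.1, -10.0]
force: [-5.7, -3.3, 21.1]
gripper_width: 7.1
gripper_force: 60.0
```

Call:
servo_tool(
  steps=[
    [255, [0, 0, -3], [0, 0, 0]],
    [170, [0, 0, 0], [0, 0, 0]],
    [170, [0, 0, 0], [0, 0, 0]],
    [170, [0, 0, 0], [0, 0, 0]],
    [170, [0, 0, 0], [0, 0, 0]],
    [170, [0, 0, -15], [0, 0, 0]],
    [170, [0, 0, -25], [0, 0, 0]],
    [170, [0, 0, -35], [0, 0, 0]],
    [170, [0, 30, 0], [0, 0, 0]],
    [170, [0, 45, 0], [0, 0, 0]],
  ],
)

```text
time_s: 17.5
ee_pos: [562.8, 80.7, 127.0]
ee_rot: [-179.9, -0.2, -9.8]
force: [-0.8, -0.6, -0.4]
gripper_width: 30.2
gripper_force: 0.0
```

Call:
servo_tool(
  steps=[
    [170, [0, 45, 0], [0, 0, 0]],
    [170, [0, 45, 0], [0, 0, 0]],
    [170, [0, 45, 0], [0, 0, 0]],
    [170, [0, 45, 0], [0, 0, 0]],
    [170, [0, 0, 0], [0, 0, -0.12]],
    [170, [0, 0, 0], [0, 0, -0.12]],
    [170, [0, 0, 0], [0, 0, -0.12]],
    [170, [0, 0, 0], [0, 0, -0.12]],
    [170, [0, 0, 0], [0, 0, -0.12]],
    [170, [0, 0, 0], [0, 0, -0.116]],
  ],
)

```text
time_s: 18.5
ee_pos: [530.2, -97.5, 125.7]
ee_rot: [-180.0, 0.0, 31.3]
force: [0.4, -0.1, -1.2]
gripper_width: 30.4
gripper_force: 0.0
```

```bash
python3 go.py 605.5 -211.6 33 31; python3 chk.py top tee,31,45 clips,25,60; python3 chk.py scene tee,31,45 clips,25,60
```

```text
t 18.5 pos [530.2 -97.5 125.7] [-180.     0.    31.3] w 30.4 F [ 0.4 -0.1 -1.2]
world d [  75.3 -114.1  -92.7] | tool d [  5.2 136.6  92.6] | after-turn [  5.8 136.6  92.7] | turn [-0.0003  0.0003  0.0044] q6 [-12.  47.]
tee (array([0. , 8.1]), array([50.5, 73.1]), 'ang', 165.6, 'n', 358, 'med', array([-1.1,  1.7, 34.8])) [32.2 34.8 37.2]
clips (array([0.5, 0. ]), array([27. , 95.6]), 'ang', 0.7, 'n', 286, 'med', array([ 0.4,  1. , 35.9])) [31.1 35.9 50.8]
11
tee (array([-0.1,  6.6]), array([48.1, 70. ]), 'ang', 164.9, 'n', 155, 'med', array([ 2.9,  0.2, 34.9])) [31.4 34.9 37.9]
clips (array([-0.4, -0.1]), array([27.7, 96. ]), 'ang', 0.6, 'n', 181, 'med', array([ 2.1, -0.5, 35.5])) [27.3 35.5 50.4]
12
```

Call:
servo_tool(
  steps=[
    [130, [2, 35, 0], [0, 0, 0]],
    [130, [2, 40, 0], [0, 0, 0]],
    [130, [1, 40, 0], [0, 0, 0]],
    [130, [1, 21, 15], [0, 0, 0]],
    [130, [0, 0, 25], [0, 0, 0]],
    [130, [0, 0, 25], [0, 0, 0]],
    [130, [0, 0, 18], [0, 0, 0]],
    [130, [0, 0, 7], [0, 0, 0]],
    [130, [0, 0, 2], [0, 0, 0]],
    [130, [0, 0, 0], [0, 0, 0]],
  ],
  squeeze=40,
)

```text
time_s: 19.6
ee_pos: [605.9, -211.1, 34.4]
ee_rot: [180.0, -0.0, 30.9]
force: [0.6, 0.1, 1.2]
gripper_width: 45.1
gripper_force: 0.0
```

Call:
servo_tool(
  steps=[
    [130, [0, 0, 0], [0, 0, 0]],
    [255, [0, 0, 0], [0, 0, 0]],
    [255, [0, 0, 0], [0, 0, 0]],
    [255, [0, 0, 0], [0, 0, 0]],
    [255, [0, 0, 0], [0, 0, 0]],
    [255, [0, 0, 0], [0, 0, 0]],
    [255, [0, 0, 0], [0, 0, 0]],
    [255, [0, 0, 0], [0, 0, 0]],
    [255, [0, 0, 0], [0, 0, 0]],
    [255, [0, 0, 0], [0, 0, 0]],
  ],
)

```text
time_s: 20.6
ee_pos: [605.6, -211.1, 34.3]
ee_rot: [180.0, -0.0, 31.0]
force: [-0.5, -0.4, 5.8]
gripper_width: 22.0
gripper_force: 40.0
```

Call:
servo_tool(
  steps=[
    [255, [0, 0, -12], [0, 0, 0]],
    [255, [0, 0, -20], [0, 0, 0.1]],
    [255, [0, 0, -20], [0, 0, 0.123]],
    [255, [0, 0, -20], [0, 0, 0.123]],
    [255, [0, 0, -20], [0, 0, 0.123]],
    [255, [0, 0, 0], [0, 0, 0.123]],
    [255, [0, 0, 0], [0, 0, 0.123]],
    [255, [-10, -22, 0], [0, 0, 0]],
    [255, [-17, -39, 0], [0, 0, 0]],
    [255, [-18, -40, 0], [0, 0, 0]],
  ],
)

```text
time_s: 21.6
ee_pos: [578.1, -103.1, 125.8]
ee_rot: [-180.0, 0.0, -10.1]
force: [0.3, 1.2, -1.0]
gripper_width: 21.5
gripper_force: 40.0
```

Call:
servo_tool(
  steps=[
    [255, [-18, -40, 0], [0, 0, 0]],
    [255, [-18, -40, 0], [0, 0, 0]],
    [255, [-18, -40, 0], [0, 0, 0]],
    [255, [-18, -40, 0], [0, 0, 0]],
    [255, [-18, -40, 0], [0, 0, 0]],
    [255, [-18, -40, 0], [0, 0, 0]],
    [255, [-18, -40, 0], [0, 0, 0]],
    [255, [-18, -40, 0], [0, 0, 0]],
    [255, [-15, -35, 0], [0, 0, 0]],
    [255, [-2, -10, 0], [0, 0, 0]],
  ],
)

```text
time_s: 22.6
ee_pos: [482.0, 286.9, 126.1]
ee_rot: [-179.9, 0.0, -9.8]
force: [-0.4, -0.7, -0.7]
gripper_width: 21.8
gripper_force: 40.0
```

```bash
python3 go.py 483.5 283.4 50 -10
```

```text
t 22.6 pos [482.  286.9 126.1] [-179.9    0.    -9.8] w 21.8 F [-0.4 -0.7 -0.7]
world d [  1.5  -3.5 -76.1] | tool d [ 2.1  3.3 76.1] | after-turn [ 2.   3.2 76.1] | turn [-0.0009  0.0004  0.004 ] q6 [ 30. 129.]
```

Call:
servo_tool(
  steps=[
    [255, [0, 0, 0], [0, 0, 0]],
    [255, [0, 0, 15], [0, 0, 0]],
    [255, [0, 0, 20], [0, 0, 0]],
    [255, [0, 0, 15], [0, 0, 0]],
    [255, [0, 0, 0], [0, 0, 0]],
    [255, [0, 0, 0], [0, 0, 0]],
    [255, [0, 0, 0], [0, 0, 0]],
    [255, [0, 0, 0], [0, 0, 0]],
    [255, [0, 0, 0], [0, 0, 0]],
    [255, [0, 0, 0], [0, 0, 0]],
  ],
)

```text
time_s: 23.6
ee_pos: [483.4, 283.7, 76.3]
ee_rot: [-180.0, -0.0, -10.0]
force: [0.7, 0.5, -0.6]
gripper_width: 21.2
gripper_force: 40.0
```

On target; lower the last 27 mm and release.

Call:
servo_tool(
  steps=[
    [255, [0, 0, 10], [0, 0, 0]],
    [255, [0, 0, 8], [0, 0, 0]],
    [255, [0, 0, 5], [0, 0, 0]],
    [255, [0, 0, 3], [0, 0, 0]],
    [255, [0, 0, 1], [0, 0, 0]],
    [255, [0, 0, 0], [0, 0, 0]],
    [255, [0, 0, 0], [0, 0, 0]],
    [255, [0, 0, 0], [0, 0, 0]],
    [255, [0, 0, 0], [0, 0, 0]],
    [255, [0, 0, 0], [0, 0, 0]],
  ],
)

```text
time_s: 24.6
ee_pos: [482.6, 283.3, 49.4]
ee_rot: [179.9, 0.1, -10.0]
force: [-1.7, -1.0, 6.0]
gripper_width: 21.5
gripper_force: 40.0
```

Call:
servo_tool(
  steps=[
    [140, [0, 0, 0], [0, 0, 0]],
    [140, [0, 0, 0], [0, 0, 0]],
    [140, [0, 0, 0], [0, 0, 0]],
    [140, [0, 0, 0], [0, 0, 0]],
    [140, [0, 0, 0], [0, 0, 0]],
    [140, [0, 0, -15], [0, 0, 0]],
    [140, [0, 0, -30], [0, 0, 0]],
    [140, [0, 0, -35], [0, 0, 0]],
    [140, [0, 0, 0], [0, 0, 0]],
    [140, [0, 0, 0], [0, 0, 0]],
  ],
)

```text
time_s: 25.6
ee_pos: [483.5, 283.7, 129.5]
ee_rot: [-179.9, -0.1, -10.0]
force: [-1.1, -1.4, 0.1]
gripper_width: 40.9
gripper_force: 0.0
```

Call:
servo_tool(
  steps=[
    [140, [2, 28, 0], [0, 0, 0]],
    [140, [2, 42, 0], [0, 0, 0]],
    [140, [2, 42, 0], [0, 0, 0]],
    [140, [2, 42, 0], [0, 0, 0]],
    [140, [2, 42, 0], [0, 0, 0]],
    [140, [2, 42, 0], [0, 0, 0]],
    [140, [2, 42, 0], [0, 0, 0]],
    [140, [2, 42, 0], [0, 0, 0]],
    [140, [2, 38, 0], [0, 0, -0.1]],
    [140, [0, 0, 0], [0, 0, -0.12]],
  ],
)

```text
time_s: 26.6
ee_pos: [437.0, -77.4, 127.5]
ee_rot: [180.0, 0.2, 2.6]
force: [0.2, 1.5, -0.1]
gripper_width: 41.1
gripper_force: 0.0
```

Call:
servo_tool(
  steps=[
    [140, [0, 0, 0], [0, 0, -0.12]],
    [140, [0, 0, 0], [0, 0, -0.12]],
    [140, [0, 0, 0], [0, 0, -0.12]],
    [140, [0, 0, 0], [0, 0, -0.12]],
    [140, [0, 0, 0], [0, 0, -0.12]],
    [140, [0, 0, 0], [0, 0, -0.12]],
    [140, [0, 0, 0], [0, 0, -0.12]],
    [140, [0, 0, 0], [0, 0, -0.12]],
    [140, [0, 0, 0], [0, 0, -0.12]],
    [140, [0, 0, 0], [0, 0, -0.12]],
  ],
)

```text
time_s: 27.6
ee_pos: [437.4, -73.8, 127.4]
ee_rot: [-179.8, 0.0, 71.7]
force: [-0.6, 0.9, -0.4]
gripper_width: 41.3
gripper_force: 0.0
```

Call:
servo_tool(
  steps=[
    [140, [0, 0, 0], [0, 0, -0.12]],
    [140, [0, 0, 0], [0, 0, -0.12]],
    [140, [0, 0, 0], [0, 0, -0.12]],
    [140, [0, 0, 0], [0, 0, -0.12]],
    [140, [0, 0, 0], [0, 0, -0.098]],
    [140, [0, 0, 0], [0, 0, 0]],
    [140, [0, 0, 0], [0, 0, 0]],
    [140, [0, 0, 0], [0, 0, 0]],
    [140, [0, 0, 0], [0, 0, 0]],
    [140, [0, 0, 0], [0, 0, 0]],
  ],
)

```text
time_s: 28.6
ee_pos: [438.6, -74.0, 128.9]
ee_rot: [-180.0, 0.0, 104.5]
force: [1.0, -0.1, -0.1]
gripper_width: 41.0
gripper_force: 0.0
```

```bash
python3 go.py 439.9 -74 33 104.5; python3 chk.py top oblong,32,45 oblong,16,21; python3 chk.py scene oblong,34,45
```

```text
t 28.6 pos [438.6 -74.  128.9] [-180.     0.   104.5] w 41.0 F [ 1.  -0.1 -0.1]
world d [  1.3   0.  -95.9] | tool d [-0.3  1.3 95.9] | after-turn [-0.3  1.3 95.9] | turn [-0.0001  0.0001 -0.0006] q6 [-11. -26.]
oblong (array([-0.6, -0.4]), array([22.4, 33.8]), 'ang', 1.4, 'n', 178, 'med', array([-0.6, -1. , 37.7])) [34.3 37.7 40.2]
oblong (array([ 0.1, -0.3]), array([103.1, 103.5]), 'ang', 0.4, 'n', 478, 'med', array([ 4.7,  0.4, 18.3])) [16.2 18.3 20.9]
13
oblong (array([-1.1,  1. ]), array([24.6, 34.8]), 'ang', 2.6, 'n', 68, 'med', array([-1. , -0.3, 37.8])) [35.1 37.8 40.5]
14
```

Strike sits properly (top at 38 mm, centred). Now the round thumbturn.

Call:
servo_tool(
  steps=[
    [140, [0, 1, 20], [0, 0, 0]],
    [140, [0, 0, 30], [0, 0, 0]],
    [140, [0, 0, 25], [0, 0, 0]],
    [140, [0, 0, 13], [0, 0, 0]],
    [140, [0, 0, 6], [0, 0, 0]],
    [140, [0, 0, 1], [0, 0, 0]],
    [140, [0, 0, 0], [0, 0, 0]],
    [255, [0, 0, 0], [0, 0, 0]],
    [255, [0, 0, 0], [0, 0, 0]],
    [255, [0, 0, 0], [0, 0, 0]],
  ],
)

```text
time_s: 29.7
ee_pos: [439.9, -73.9, 34.4]
ee_rot: [179.9, 0.0, 104.5]
force: [-0.4, -0.1, 0.4]
gripper_width: 20.1
gripper_force: 0.0
```

Call:
servo_tool(
  steps=[
    [255, [0, 0, 0], [0, 0, 0]],
    [255, [0, 0, 0], [0, 0, 0]],
    [255, [0, 0, 0], [0, 0, 0]],
    [255, [0, 0, 0], [0, 0, 0]],
    [255, [0, 0, 0], [0, 0, 0]],
    [255, [0, 0, 0], [0, 0, 0]],
    [255, [0, 0, 0], [0, 0, 0]],
    [255, [0, 0, 0], [0, 0, 0]],
    [255, [0, 0, 0], [0, 0, 0]],
    [255, [0, 0, 0], [0, 0, 0]],
  ],
)

```text
time_s: 30.7
ee_pos: [438.8, -74.0, 34.3]
ee_rot: [-179.9, 0.0, 104.5]
force: [-2.4, -1.7, 5.8]
gripper_width: 8.5
gripper_force: 41.5
```

Call:
servo_tool(
  steps=[
    [255, [0, 0, -20], [0, 0, 0]],
    [255, [0, 0, -35], [0, 0, 0]],
    [255, [0, 0, -35], [0, 0, 0]],
    [255, [20, 16, 0], [0, 0, 0]],
    [255, [34, 28, 0], [0, 0, 0]],
    [255, [34, 28, 0], [0, 0, 0]],
    [255, [34, 28, 0], [0, 0, 0]],
    [255, [34, 28, 0], [0, 0, 0]],
    [255, [34, 28, 0], [0, 0, 0]],
    [255, [34, 28, 0], [0, 0, 0]],
  ],
)

```text
time_s: 31.7
ee_pos: [561.9, 190.9, 123.6]
ee_rot: [-180.0, 0.0, 104.5]
force: [0.5, -1.2, -0.4]
gripper_width: 8.9
gripper_force: 41.1
```

Call:
servo_tool(
  steps=[
    [255, [34, 28, 0], [0, 0, 0]],
    [255, [26, 20, 0], [0, 0, 0]],
    [255, [5, 2, 0], [0, 0, 0]],
    [255, [0, 0, 10], [0, 0, 0]],
    [255, [0, 0, 20], [0, 0, 0]],
    [255, [0, 0, 20], [0, 0, 0]],
    [255, [0, 0, 0], [0, 0, 0]],
    [255, [0, 0, 0], [0, 0, 0]],
    [255, [0, 0, 0], [0, 0, 0]],
    [255, [0, 0, 0], [0, 0, 0]],
  ],
)

```text
time_s: 32.7
ee_pos: [594.4, 264.5, 75.2]
ee_rot: [179.9, -0.0, 104.5]
force: [0.6, 0.2, -0.3]
gripper_width: 8.6
gripper_force: 41.1
```

Call:
servo_tool(
  steps=[
    [255, [0, 0, 10], [0, 0, 0]],
    [255, [0, 0, 8], [0, 0, 0]],
    [255, [0, 0, 5], [0, 0, 0]],
    [255, [0, 0, 2], [0, 0, 0]],
    [255, [0, 0, 1], [0, 0, 0]],
    [255, [0, 0, 0], [0, 0, 0]],
    [255, [0, 0, 0], [0, 0, 0]],
    [255, [0, 0, 0], [0, 0, 0]],
    [255, [0, 0, 0], [0, 0, 0]],
    [255, [0, 0, 0], [0, 0, 0]],
  ],
)

```text
time_s: 33.7
ee_pos: [593.3, 264.4, 49.3]
ee_rot: [-179.9, 0.0, 104.5]
force: [-3.4, -1.8, 8.8]
gripper_width: 8.9
gripper_force: 46.4
```

Call:
servo_tool(
  steps=[
    [160, [0, 0, 0], [0, 0, 0]],
    [160, [0, 0, 0], [0, 0, 0]],
    [160, [0, 0, 0], [0, 0, 0]],
    [160, [0, 0, 0], [0, 0, 0]],
    [160, [0, 0, 0], [0, 0, 0]],
    [160, [0, 0, -15], [0, 0, 0]],
    [160, [0, 0, -30], [0, 0, 0]],
    [160, [0, 0, -35], [0, 0, 0]],
    [160, [-20, -20, 0], [0, 0, 0]],
    [160, [-30, -30, 0], [0, 0, 0]],
  ],
)

```text
time_s: 34.7
ee_pos: [558.0, 204.3, 128.0]
ee_rot: [179.9, -0.0, 104.6]
force: [1.2, -0.3, -0.5]
gripper_width: 34.4
gripper_force: 0.0
```

Call:
servo_tool(
  steps=[
    [160, [-30, -30, 0], [0, 0, 0]],
    [160, [-30, -30, 0], [0, 0, 0]],
    [160, [-30, -30, 0], [0, 0, 0]],
    [160, [-30, -30, 0], [0, 0, 0]],
    [160, [-30, -20, 0], [0, 0, 0]],
    [160, [-30, -20, 0], [0, 0, 0]],
    [160, [-30, -20, 0], [0, 0, 0]],
    [160, [0, 0, 0], [0, 0, 0]],
    [160, [0, 0, 0], [0, 0, 0]],
    [160, [0, 0, 0], [0, 0, 0]],
  ],
)

```text
time_s: 35.7
ee_pos: [436.2, -44.0, 127.6]
ee_rot: [-180.0, -0.0, 104.5]
force: [0.3, 0.7, 0.0]
gripper_width: 34.1
gripper_force: 0.0
```

```bash
for c in top scene; do python3 chk.py $c tee,32,38 oblong,34,45 round,40,60 round,21,27 clips,25,40 clips,42,70; done
python3 - <<'E'
from h import *
p=cams.grab_frame("top"); W=cloud(p); x,y=W[...,0]-574.3,W[...,1]-153.6; z=W[...,2]+1.5
a=np.radians(-10); u=x*np.cos(a)+y*np.sin(a); v=-x*np.sin(a)+y*np.cos(a)
for c in range(-45,46,10):
    m=(abs(u-c)<5)&(abs(v)<3); print(c,round(np.nanmedian(z[m]),1),end="; ")
W=cloud(p)
for t in("spindle_short","turn_square"):
    for o in outline_of(p,t): print(t,round(o["confidence"],2),np.round(np.nanmedian(W[o["pixels"]],0)))
E
ls pics
```

```text
tee (array([-0.4,  8.3]), array([52. , 71.8]), 'ang', 164.4, 'n', 340, 'med', array([-1.3,  1.7, 34.8])) [32.5 34.8 36.8]
oblong (array([-0.6,  0.1]), array([22.4, 33.8]), 'ang', 0.8, 'n', 172, 'med', array([-0.6, -0.5, 37.5])) [35.  37.5 40.2]
round (array([0.4, 0.7]), array([ 9. , 31.2]), 'ang', 114.0, 'n', 72, 'med', array([ 0.4,  0.1, 47. ])) [42.4 47.  49.2]
round (array([-0., -0.]), array([103.9, 103.9]), 'ang', 90.0, 'n', 1621, 'med', array([-0.2, -1.1, 23.2])) [21.4 23.2 25.6]
clips (array([0.7, 0.2]), array([12.2, 96.1]), 'ang', 0.3, 'n', 195, 'med', array([ 2.4,  0.6, 34.7])) [28.6 34.7 38.5]
clips (array([0.1, 0.2]), array([26.7, 73.8]), 'ang', 0.7, 'n', 82, 'med', array([ 0.1,  6.6, 48.7])) [42.8 48.7 52.4]
15
tee (array([ 0.1, -5. ]), array([52.5, 71.9]), 'ang', 12.4, 'n', 147, 'med', array([ 0.3,  1.6, 35.2])) [32.6 35.2 37.3]
oblong (array([-0.9, -0.6]), array([24.7, 33.1]), 'ang', 176.0, 'n', 69, 'med', array([-0.8, -1.1, 37.9])) [34.6 37.9 40.6]
round (array([ 0.4, -0.8]), array([ 8.1, 29.7]), 'ang', 113.6, 'n', 30, 'med', array([ 1.1, -3.7, 48. ])) [42.3 48.  50. ]
round (array([-0.1,  0. ]), array([103.8, 103.9]), 'ang', 90.0, 'n', 698, 'med', array([ 4.3, -3.8, 23.6])) [21.3 23.6 26.2]
clips (array([-0.4, -0.3]), array([13.1, 95.2]), 'ang', 0.5, 'n', 132, 'med', array([ 0.3, -1.5, 34.5])) [27.2 34.5 38.1]
clips (array([-1.1, -0. ]), array([28.2, 74.2]), 'ang', 1.2, 'n', 42, 'med', array([26.9,  7.9, 48.1])) [43.  48.1 52.5]
16
-45 30.3; -35 34.0; -25 34.3; -15 34.0; -5 32.5; 5 33.5; 15 33.9; 25 34.0; 35 35.8; 45 34.1; spindle_short 0.73 [481. 281.  18.]
turn_square 0.67 [ 597. -324.    8.]
carry.png
scene0.png
scene_10.png
scene_12.png
scene_14.png
scene_16.png
scene_9.png
top0.png
top_11.png
top_13.png
top_15.png
top_8.png
tray.png
```

View pics/top_15.png

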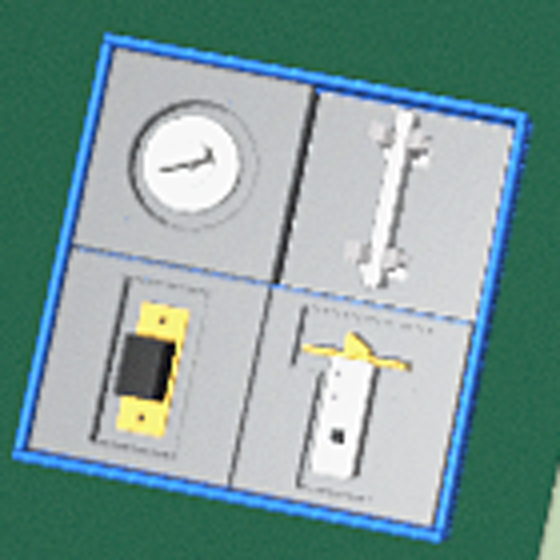

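View pics/scene_16.png

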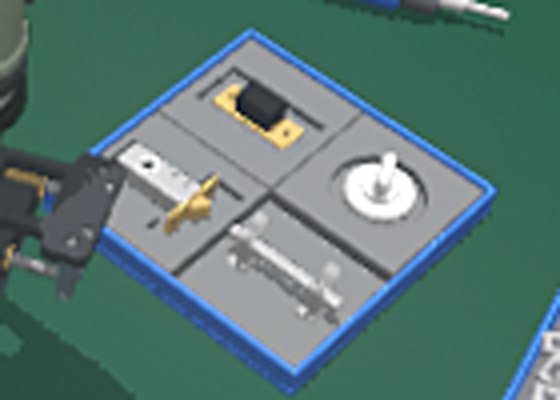

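The latch (crop px 340,410), strike (150,370), thumbturn (190,165) and spindle (390,195) all sit centred in their own inserts at the right heights.

```bash
python3 -c "
from workcell import ticket
print(ticket.job_done())"
```

```text
the job is handed in; nothing more can be done
None
```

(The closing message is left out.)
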